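# Pull the fume extractor's filter and hold it up to the work light

### The job

Check the filter of the solder-fume extractor: swing its hood flap right up so that it stands open by itself, draw the filter cassette straight up out of its slot by its tab, and hold it upright about a hand's breadth (80 mm) in front of the lit face of the work light, centred on the light and squarely facing it, so that the light shines through it. Finish while still holding the filter there, steady and in the gripper: do not put it down or let go. Leave the hood open, do not touch the work light, and leave the spare filter and the other things on the bench where they are.

Things in the scene. Friction and masses are not known exactly. Their poses are not given: they have to be found in the camera images.
- extractor: Grey solder-fume extractor, fixed: 200 mm deep (x), 220 wide (y), 160 high. Origin: centre of underside; front (grille, switch, hood handle) faces its -x. Behind x = +12 mm it is 160 mm high; before that a flat deck 115 mm high lies under the hood. In the deck at x = -60 mm, y = 0 is an upright slot 15 x 113 mm, floor 35 mm above the bench; the filter stands in it, only its tab above the deck.
- flap (a joint): Opening angle of the grey hood flap, rad: 0 shut, 2.0 fully open at its stop, leaning back past upright; may start a little ajar. The hinge is stiff (0.2 N m friction): the hood (180 g, 112 mm long, 220 wide, 45 deep, hollow below) stays at any angle it is left at. Below about 1.7 rad it is in the gripper's way over the filter tab.
- flap_hinge (a point): Middle of the hood's hinge axis, at the top edge of the extractor's raised rear part (12 mm behind the extractor's origin, 160 mm up). The axis runs along the extractor's y; opening lifts the hood's front edge up and back (a turn about +y).
- flap_handle (a point): Middle of the hood's bow handle: round steel bar 10 mm thick, 100 mm long, parallel to the hinge, in front of the hood's front wall with a 33 mm gap. Hood shut: 150 mm in front of and 8 mm below the hinge axis, 152 mm above the bench, free air below; it moves with the hood.
- filter: Filter cassette fitted in the extractor: black frame 12 mm thick (x), 110 wide (y), 80 high (z), white pleats, and on the middle of its top edge a pull tab 10 mm thick (x), 30 wide (y), 32 high. 60 to 130 g. Origin: centre of the frame's underside; x normal to its faces, z up to the tab. It starts in the slot, parallel to the extractor, hidden under the hood.
- filter_tab (a point): Grip point on the filter's tab, 102 mm above the filter's origin (22 mm above the top edge of the frame, 10 mm below the top of the tab).
- filter_mid (a point): Centre of the filter frame's faces, 40 mm above the filter's origin.
- lamp: Cordless LED work light, fixed: round foot 120 mm across, post, steel yoke 200 mm wide and a flat upright black panel 168 mm wide (y), 30 thick (x), from 131 to 259 mm above the bench. Origin: centre of the foot's underside. The lit white face looks to the light's -x, towards the robot's side of the bench; cooling ribs behind.
- lamp_face (a point): Centre of the work light's lit face, 195 mm above the bench; the same axes as the light: -x points out of the lit face, y along its width, z up.
- spare_filter: A spare filter cassette of the same make lying flat on the bench (12 mm high, with its tab about 112 mm long, 110 mm wide); origin under it. Leave it.
- tip_cleaner: Brass soldering-tip cleaner pot, 72 mm across, 50 mm high, origin under its centre. Leave it.
- solder_reel: Reel of solder on a black stand, 120 mm by 100 mm, 114 mm high, origin under its centre. Leave it.
- tub: Clear plastic tub, 116 mm across, 75 mm high, origin under its centre. Leave it.
- beaker: Red plastic beaker, 90 mm across, 115 mm high, origin under its centre. Leave it.
- tweezers: Black tweezers lying flat, 140 mm long, 6 mm high. Leave them.
- solder_sucker: Solder sucker (aluminium and blue tube) lying flat, 205 mm long, 21 mm high. Leave it.
- pen: Black pen lying flat, 135 mm long, 10 mm high. Leave it.

How it is judged:
On the way, in this order (a step that is already met when the one before it is completed fails the run):
1. the hood is swung up and open (value of joint flap above 1.5 rad), for 0.2 s.
2. the filter is drawn right out above the slot, in the gripper, with the hood open (z of filter in the frame of extractor above 0.117 m and contact force between the fingers and filter above 1 N and value of joint flap above 1.4 rad), for 0.2 s.
At the end, for the whole second after the job is handed in: Filter still and pinched by the fingers only, its centre 40-130 mm in front of the lit face, within 30 mm of its centre sideways and 35 mm in height, parallel to it within 15 degrees (either face), tab up within 15 degrees; light untouched; hood open over 1.4 rad (x of filter_mid in the frame of lamp_face between -0.13 and -0.04 m and y of filter_mid in the frame of lamp_face between -0.03 and 0.03 m and z of filter_mid in the frame of lamp_face between -0.035 and 0.035 m and angle between the x axis of filter and the x axis of lamp_face, either way round below 0.26 rad and angle between filter's own z axis and vertical below 0.26 rad and contact force between the fingers and filter above 1 N and contact force between filter and lamp below 0.2 N and contact force between filter and extractor below 0.2 N and linear speed of filter below 0.03 m/s and angular speed of filter below 0.3 rad/s and value of joint flap above 1.4 rad); the arm keeps its last pose, push and grip.
It fails at once if the work light is touched with more than 2 N (contact force between lamp and anything else above 2 N).
It fails at once if the spare filter or another thing on the bench is moved by over 30 mm (distance of any of spare_filter, tip_cleaner, solder_reel, tub, beaker, tweezers, solder_sucker, pen from where it was at the start of the episode above 0.03 m).
It also fails if it takes over 51 s, if anything falls off the work surface, if the arm or the gripper's body presses on something with over 40 N, if the wrist force passes 120 N, or if a joint passes its speed limit or range.

### The arm

A 6-joint arm with a two-finger parallel gripper is mounted at the origin on the work surface. World frame = base frame: x ahead of the robot, y to its left, z up, the work surface at z = 0. Lengths are in m, angles in rad, forces in N, time in s.
With the tool pointing down it reaches from about 0.375 to 0.9 m from the base axis. Payload 3.1 kg.
Tool frame: the origin (TCP) lies on the centre line of the jaws, within the pads' length; the fingertips stand 25 mm ahead of it and the grasp point (between the pads) lies 6 mm ahead of it (manip.tip_extent is the distance from the TCP to the fingertips, in m); z points along the fingers, y is the line along which they close (so a half turn about z gives the same grasp; the last joint's range is limited). The gripper opens to 85 mm and grips with 20 to 120 N. Pads are 22 mm wide; open, the fingers measure 114 mm over their backs; the gripper's body (76 mm by 85 mm) begins 54 mm behind the grasp point. The pads swing forward as they close: fully open they stand 13 mm farther back than shut.
Start: joints at [1.046, 0.527, 1.433, -0, 1.181, -0.178], TCP at [0.212, 0.588, 0.224] pointing down, gripper open.
Joint ranges: [-3.08, 3.08], [-0.75, 2.2], [0.22, 2.44], [-1.43, 4.57], [0, 2.65], [-2.85, 2.85]. Speed limits (rad/s): [2.79, 2.79, 3.14, 3.14, 3.14, 3.14].

### API

Orientations are given as a unit quaternion [x, y, z, w].
In Python, from station import readout, imaging, order, manip gives the robot as it stands.
- The arm moves only by the tool move_arm, never from a script. Its argument "rows" is a list of rows, each a list of 7 numbers: the turn, a rotation vector about the tool's x, y, z in degrees, then the shift along the tool's x, y, z in mm, then the closure, from 0 (fully open) to 1 (shut). A call has 1 to 12 rows; each row is the pose to reach, as a shift and turn from the pose commanded when the call began, along the tool's axes at that moment; what a row does not reach only later rows make up. A row lasts 1/12 s, in which the tool goes at most 41.7 mm and 7.16 degrees, less where a joint would pass 70% of its speed; a pose out of reach is approached as far as the arm can. A call with a gripper value outside its range is refused whole. The fingers move at their own pace and stop on an object; "squeeze" is the grip in N (left out, the last holds). Time passes only in rows, so rows that repeat a pose let the fingers close. It gives the time, the measured TCP pose, the force, the opening and the grip force at its end, in the units of the state.
- readout.sense(): the state, without advancing time (a new reading comes with each control period).
- imaging.snapshot(name): name is "scene" or "side" or "wrist"; returns a dict with "img" (400x640x3 uint8, red, green, blue), "z_map" (400x640 float32, m along the optical axis (not along the pixel's ray), 0 where there is no reading), "fovy" (degrees; the focal length in pixels is half the picture's height over the tangent of half this angle, whatever the lens; pixels are square), "cx", "cy" (the principal point, pixels), "rvec" (rotation vector, rad) and "tvec" (3), from world to camera coordinates, as OpenCV has them. Camera axes: x right, y down, z forward; pixel columns grow to the right and rows downward; lengths in m; the calibration is good to about 2 mm. A picture is of the moment at which its call begins.
- order.sign_off(): hands the job in; it is judged then, once.
The state is a dict: "t": time; "q": joint angles; "qd": joint speeds; "tau": joint torques, N m; "tcp_pos": TCP position; "tool_rot": TCP orientation; "force": force on the tool from outside, world axes, zero at the start; "ft_torque": the same for the moment, N m; "finger_gap": opening from 0.0 (shut) to 1.0 (fully open); "gripper_force": force on a finger pad.
Only numpy, scipy, OpenCV 4.12 (cv2) and the standard library are available. Lean on these libraries where they do the work, as an engineer would, in place of code of your own. Each camera call takes 0.05 s, during which the arm holds its last target. There are 200 camera calls.

## Working session

There is one attempt and no reset: what is moved stays moved. The work goes in short steps, Python scripts to look and compute and a tool call to move; the robot and the scene stay as the last step left them, time stands still between calls to the robot, and variables do not carry over. Pictures are saved under pics/ and viewed, at most 10 in all, crops included, and the job is handed in when it is done.

Besides the shell and the picture viewer there is one more tool, called after "Emit:" by a JSON object that holds its "op" and its "data", one argument or row to a line. move_arm: Moves the arm, as the interface text tells. Its arguments: {"type":"object","properties":{"rows":{"type":"array"},"squeeze":{"type":"number"}},"required":["rows"]}

```bash
ls; mkdir -p pics
cat > h.py <<'E'
import numpy as np, cv2
from station import readout, imaging, order, manip
from scipy.spatial.transform import Rotation as R
def cloud(s):
    z=s["z_map"]; f=200/np.tan(np.radians(s["fovy"])/2)
    v,u=np.mgrid[:400,:640]
    c=np.stack([(u-s["cx"])*z/f,(v-s["cy"])*z/f,z],-1)
    M=cv2.Rodrigues(np.array(s["rvec"],float))[0]
    w=(c-np.array(s["tvec"]).ravel())@M
    w[z<=0]=np.nan
    return w
E
python3 - <<'E'
from h import *
for n in("scene","side"):
    s=imaging.snapshot(n); cv2.imwrite(f"pics/{n}0.png",s["img"][:,:,::-1]); np.save(f"{n}0.npy",cloud(s))
    M=cv2.Rodrigues(np.array(s["rvec"],float))[0]; print(n,s["fovy"],-M.T@np.ravel(s["tvec"]))
print(readout.sense())
E
```

```text
pics
scene 42.810386294468074 [ 1.44622971 -1.18654224  1.08907173]
side 56.73675115821925 [0.47226348 0.70294824 0.94500869]
{'t': 0.1, 'q': array([ 1.04649701e+00,  5.28416683e-01,  1.43378438e+00, -3.37479200e-05,
        1.18138948e+00, -1.78519542e-01]), 'qd': array([-0.00095794, -0.00152245, -0.00393706,  0.00065539,  0.00182149,
        0.00113845]), 'tau': array([-4.76941696e-04, -4.43302810e+01, -1.78586501e+01, -2.56417698e-04,
        3.84877523e-03,  1.42026133e-05]), 'tcp_pos': array([0.21148738, 0.58742705, 0.22340152]), 'tool_rot': array([ 1.72023456e-01,  9.85092347e-01, -9.43269027e-04, -3.29207523e-04]), 'force': array([-0.08759586, -0.67427513,  0.57611797]), 'ft_torque': array([ 0.00977826, -0.03051544, -0.03303024]), 'gripper_force': 0.0, 'finger_gap': 1.0036010106479707}
```

View pics/scene0.png

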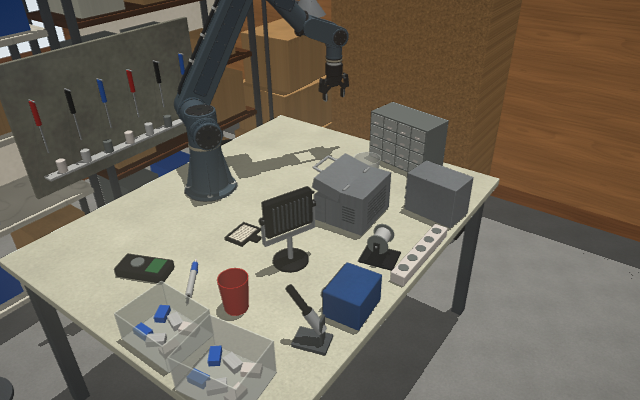

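View pics/side0.png

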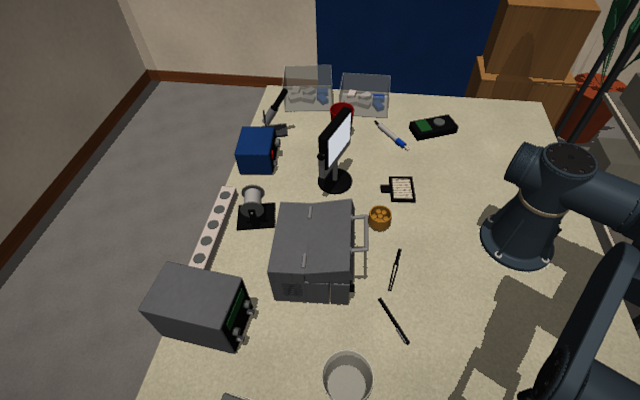

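The side view shows the extractor at about (315,250), its handle bar at about (365,235), the lamp foot at (335,182) and panel at (337,140). The spare filter is at (400,188), the tip cleaner at (380,217), and tweezers and pen at (395,270) and (393,320). The scene view shows the lamp's ribbed back at (288,213).

Run:
```python
from h import *
w=np.load("side0.npy"); w2=np.load("scene0.npy")
def rect(P,n):
    r=cv2.minAreaRect((P[:,:2]*1000).astype(np.float32)); print(n,len(P),np.round(r[0]),np.round(r[1]),round(r[2],1),"z",np.round(np.nanpercentile(P[:,2],[2,50,98]),3))
    print("  corners",np.round(cv2.boxPoints(r)).tolist())
for y in (205,225,245): print("row",y,[(u,np.round(w[y,u],3).tolist()) for u in range(346,376,3)])
# extractor rear top (both cams)
for nm,W,(a,b,c,d) in(("side",w,(190,310,260,380)),("scene",w2,(140,240,300,400))):
    P=W[a:b,c:d].reshape(-1,3); P=P[np.isfinite(P[:,0])]
    T=P[(P[:,2]>.135)&(P[:,2]<.19)]; 
    rect(T,nm+" z>.135"); 
    T=P[(P[:,2]>.02)&(P[:,2]<.2)]; rect(T,nm+" all")
# lamp
P=w[100:200,310:360].reshape(-1,3);P=P[np.isfinite(P[:,0])]; P=P[(P[:,2]>.125)&(P[:,2]<.27)&(P[:,1]>-.45)]; rect(P,"lamp side")
P=w2[180:250,255:325].reshape(-1,3);P=P[np.isfinite(P[:,0])]; P=P[(P[:,2]>.135)&(P[:,2]<.27)]; rect(P,"lamp scene")
P=w[165:200,312:356].reshape(-1,3);P=P[np.isfinite(P[:,0])]; P=P[(P[:,2]>.006)&(P[:,2]<.03)]; rect(P,"foot side")
for n,(u,v) in dict(tip=(380,213),spare=(400,188),tweez=(395,270),pen=(393,320),reel=(253,200),beaker=(342,112)).items(): print(n,np.round(w[v,u],3))
```

```text
row 205 [(346, [0.51, 0.075, 0.185]), (349, [0.502, 0.075, 0.186]), (352, [0.494, 0.068, 0.178]), (355, [0.49, -0.079, 0.003]), (358, [0.48, -0.082, 0.0]), (361, [0.47, -0.082, 0.002]), (364, [0.46, -0.084, 0.002]), (367, [0.45, -0.084, 0.003]), (370, [0.441, -0.084, 0.004]), (373, [0.431, -0.087, 0.002])]
row 225 [(346, [0.504, 0.141, 0.185]), (349, [0.496, 0.139, 0.184]), (352, [0.489, 0.129, 0.172]), (355, [0.483, 0.001, 0.001]), (358, [0.474, 0.0, 0.002]), (361, [0.464, 0.001, 0.004]), (364, [0.455, -0.001, 0.002]), (367, [0.451, 0.141, 0.194]), (370, [0.437, 0.007, 0.016]), (373, [0.428, 0.011, 0.024])]
row 245 [(346, [0.498, 0.202, 0.186]), (349, [0.491, 0.201, 0.186]), (352, [0.484, 0.186, 0.165]), (355, [0.477, 0.075, -0.001]), (358, [0.468, 0.073, -0.001]), (361, [0.459, 0.073, 0.001]), (364, [0.45, 0.072, -0.001]), (367, [0.448, 0.202, 0.195]), (370, [0.432, 0.07, 0.0]), (373, [0.423, 0.071, 0.003])]
side z>.135 6340 [567. 166.] [241. 224.] 3.5 z [0.143 0.164 0.187]
  corners [[440.0, 270.0], [454.0, 47.0], [694.0, 61.0], [680.0, 285.0]]
side all 8460 [593. 119.] [375. 324.
[... 280 characters left out ...]
 803.] 26.4 z [0.026 0.122 0.189]
  corners [[236.0, 548.0], [593.0, -171.0], [869.0, -35.0], [511.0, 685.0]]
lamp side 1341 [ 563. -102.] [101. 326.] 5.0 z [0.138 0.219 0.261]
  corners [[498.0, 56.0], [527.0, -269.0], [627.0, -260.0], [599.0, 65.0]]
lamp scene 2141 [ 560. -101.] [108. 349.] 6.6 z [0.139 0.202 0.261]
  corners [[486.0, 66.0], [526.0, -280.0], [634.0, -268.0], [594.0, 79.0]]
foot side 582 [ 563. -172.] [138. 154.] 10.2 z [0.007 0.014 0.02 ]
  corners [[481.0, -108.0], [508.0, -259.0], [644.0, -235.0], [617.0, -84.0]]
tip [ 0.41  -0.025  0.041]
spare [ 0.344 -0.165  0.012]
tweez [0.357 0.148 0.002]
pen [0.362 0.301 0.013]
reel [0.792 0.023 0.104]
beaker [ 0.553 -0.225  0.261]
```

Run:
```python
from h import *
a=cv2.imread("pics/side0.png")[95:315,240:420]; cv2.imwrite("pics/c1.png",cv2.resize(a,(490,600),interpolation=cv2.INTER_CUBIC))
```

```text
(no output)
```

View pics/c1.png

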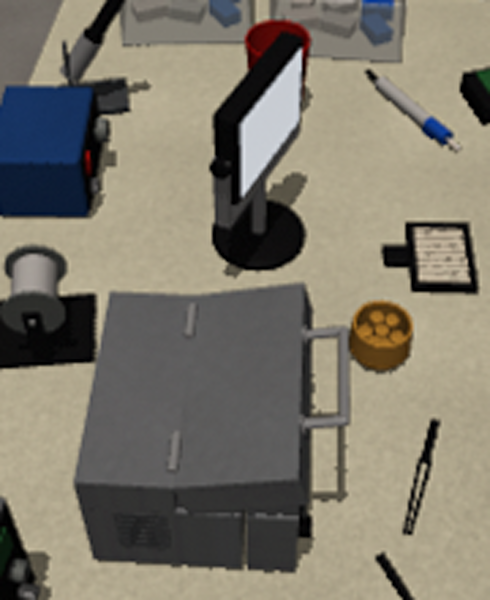

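The crop confirms the hood is slightly ajar, with the handle bar at crop (345,330–425). The white lamp face looks toward the robot at crop (270,125). Now I'll refine the fits and compute the move to the handle.

```bash
cat >> h.py <<'E'
def goto(p,yaw,tilt=None):
    "tool down, tool y axis at world angle yaw (deg); prints turn(deg), shift(mm) in current tool axes"
    s=readout.sense(); A=R.from_quat(s["tool_rot"]); c,n=np.cos(np.radians(yaw)),np.sin(np.radians(yaw))
    Y=np.array([c,n,0]);Z=np.array([0,0,-1.]);X=np.cross(Y,Z)
    B=R.from_matrix(np.stack([X,Y,Z],1))
    print("turn",np.round((A.inv()*B).as_rotvec(degrees=True),1),"shift",np.round(A.inv().apply(np.array(p)-s["tcp_pos"])*1000,1),"t",round(s["t"],2),"tcp",np.round(s["tcp_pos"],4))
E
python3 - <<'E'
from h import *
w=np.load("side0.npy"); img=cv2.imread("pics/side0.png").astype(int)
def crop(a,b,c,d,m): 
    P=w[a:b,c:d][m[a:b,c:d]]; return P
ok=np.isfinite(w[...,0])
T=crop(195,300,265,330,ok&(abs(w[...,2]-.161)<.006)&(w[...,0]>.6)); T=T[(T[:,1]>.03)&(T[:,1]<.31)]
r=cv2.minAreaRect((T[:,:2]*1000).astype(np.float32)); print("rear top",r,cv2.boxPoints(r).round().tolist(),T[:,2].mean())
# yaw via side edge lines: max/min y per x bin, max x per y bin
xs=np.arange(.605,.68,.006); lo=[];hi=[]
for x in xs:
    q=T[abs(T[:,0]-x)<.004,1]; lo.append(q.min());hi.append(q.max())
print("lo",np.polyfit(xs,lo,1),"hi",np.polyfit(xs,hi,1),np.round(lo,3),np.round(hi,3))
ys=np.arange(.08,.28,.01); mx=[T[abs(T[:,1]-y)<.004,0].max() for y in ys]; print("rear",np.polyfit(ys,mx,1),np.round(mx,3))
H=crop(205,260,360,372,ok&(w[...,2]>.18)&(w[...,2]<.2)); print("bar",len(H),np.polyfit(H[:,1],H[:,0],1),H.mean(0).round(4),H.min(0).round(3),H.max(0).round(3))
F=crop(195,300,315,352,ok&(w[...,2]>.162)&(w[...,0]<.59)); F=F[F[:,2]<.195];c=np.linalg.lstsq(np.c_[F[:,:2],np.ones(len(F))],F[:,2],rcond=None)[0]; print("flap slope",c)
# lamp lit face
L=crop(105,185,318,358,ok&(img.min(-1)>170)&(w[...,2]>.13)); L=L[L[:,2]<.265]
m=np.median(L,0); 
for _ in range(4):
    u,s,v=np.linalg.svd(L-L.mean(0)); n=v[2]; L=L[abs((L-L.mean(0))@n)<.006]
n=n*np.sign(-n[0]); print("lamp n",n.round(3),"ctr",L.mean(0).round(4),"min/max",L.min(0).round(3),L.max(0).round(3),len(L))
t=np.cross([0,0,1],n[:3]); pr=(L-L.mean(0))@t; print(pr.min(),pr.max(),"mid",(L.mean(0)+t*(pr.min()+pr.max())/2).round(4))
E
```

```text
rear top ((640.7831420898438, 170.43698120117188), (93.10791015625, 223.76968383789062), 3.5443849563598633) [[587.0, 279.0], [601.0, 56.0], [694.0, 62.0], [680.0, 285.0]] 0.1609427961261447
lo [0.06902732 0.0160136 ] hi [0.05942747 0.24305477] [0.058 0.058 0.059 0.062 0.06  0.058 0.059 0.059 0.06  0.061 0.061 0.064
 0.064] [0.279 0.279 0.281 0.28  0.281 0.28  0.281 0.281 0.282 0.284 0.282 0.283
 0.283]
rear [-0.06346693  0.69723704] [0.693 0.692 0.689 0.69  0.69  0.688 0.689 0.688 0.688 0.687 0.685 0.686
 0.684 0.684 0.683 0.682 0.682 0.682 0.681 0.68 ]
bar 181 [-0.06383536  0.46390713] [0.4535 0.163  0.1926] [0.444 0.103 0.183] [0.471 0.214 0.197]
flap slope [-0.22499351 -0.02673451  0.30119397]
lamp n [-0.937  0.35   0.001] ctr [ 0.555  -0.1709  0.1995] min/max [ 0.529 -0.244  0.144] [ 0.579 -0.105  0.251] 544
-0.06957260700847338 0.07734095205831079 mid [ 0.5537 -0.1746  0.1995]
```

```bash
python3 -c "
from h import *
goto([.4515,.1587,.30],3.6)"
```

```text
turn [-0.1  0.  66.6] shift [-371.1 -322.2  -76.1] t 0.1 tcp [0.2115 0.5874 0.2234]
```

Emit:
{"op": "move_arm", "data": {
  "rows": [
    [0,0,67,-371,-322,-76,0.7],
    [0,0,67,-371,-322,-76,0.7],
    [0,0,67,-371,-322,-76,0.7],
    [0,0,67,-371,-322,-76,0.7],
    [0,0,67,-371,-322,-76,0.7],
    [0,0,67,-371,-322,-76,0.7],
    [0,0,67,-371,-322,-76,0.7],
    [0,0,67,-371,-322,-76,0.7],
    [0,0,67,-371,-322,-76,0.7],
    [0,0,67,-371,-322,-76,0.7],
    [0,0,67,-371,-322,-76,0.7],
    [0,0,67,-371,-322,-76,0.7]
  ],
  "squeeze": 25
}}

```text
t: 1.1
tcp_pos: [0.4522, 0.1571, 0.3005]
tool_rot: [0.687, 0.726, -0.0, -0.0]
force: [0.9, 0.7, 0.5]
finger_gap: 0.304
gripper_force: 0.0
```

```bash
python3 -c "
from h import *
goto([.4515,.1587,.30],3.6); s=readout.sense(); print(s['q'],s['finger_gap'])"
```

```text
turn [-0.   0.  -0.4] shift [ 1.6 -0.6  0.5] t 1.1 tcp [0.4522 0.1571 0.3005]
[ 1.00522420e-01  2.35336560e-01  1.68634080e+00 -1.65556262e-04
  1.22013143e+00  4.55241383e-02] 0.3041474694736429
```

Emit:
{"op": "move_arm", "data": {
  "rows": [
    [0,0,0,2,0,40,0.7],
    [0,0,0,2,0,70,0.7],
    [0,0,0,2,0,70,0.7]
  ]
}}

```text
t: 1.35
tcp_pos: [0.4476, 0.1597, 0.2255]
tool_rot: [0.688, 0.726, -0.005, -0.004]
force: [-0.2, 0.7, -0.9]
finger_gap: 0.299
gripper_force: 0.0
```

Run:
```python
from h import *
a=imaging.snapshot("side")["img"][190:320,270:430,::-1]; b=imaging.snapshot("wrist")["img"][:,:,::-1]
cv2.imwrite("pics/p4.png",np.hstack([cv2.resize(a,(400,325),interpolation=2),cv2.resize(b,(400,325))]))
```

```text
(no output)
```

View pics/p4.png

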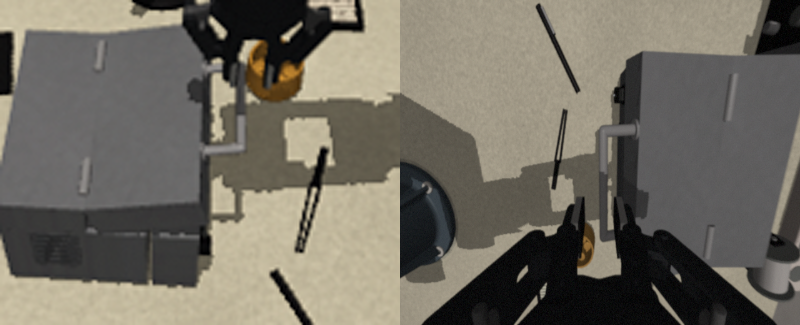

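The wrist view shows the two fingers at (578,215) and (622,215) on either side of the bar at (606,215). I'll descend and close.

Emit:
{"op": "move_arm", "data": {
  "rows": [
    [0,0,0,0,2,15,0.7],
    [0,0,0,0,2,28,0.7],
    [0,0,0,0,2,28,0.7],
    [0,0,0,0,2,28,0.7],
    [0,0,0,0,2,28,1],
    [0,0,0,0,2,28,1],
    [0,0,0,0,2,28,1],
    [0,0,0,0,2,28,1],
    [0,0,0,0,2,28,1]
  ],
  "squeeze": 30
}}

```text
t: 2.2
tcp_pos: [0.4538, 0.1615, 0.2028]
tool_rot: [0.687, 0.727, 0.0, 0.0]
force: [-0.7, -0.1, 1.1]
finger_gap: 0.002
gripper_force: 0.0
```

Run:
```python
from h import *
s=readout.sense(); A=R.from_quat(s["tool_rot"]); p=s["tcp_pos"]; print(p,s["tool_rot"])
# bar relative to hinge, arc
u=np.array([.998,.063,0]); hinge=np.array([.5986,.168,.16])
for zb in(.185,.188,.191):
    a0=np.arcsin((zb-.16)/.1502)
    for th in (a0, ):
        b=hinge-u*.1502*np.cos(a0)+[0,0,.1502*np.sin(a0)]; print(zb,np.degrees(a0)+3.05,b)
a0=np.arcsin(.028/.1502)
for k in range(1,13):
    a=a0+k*np.radians(8.6)
    d=u*.1502*(np.cos(a0)-np.cos(a))+np.array([0,0,.1502*(np.sin(a)-np.sin(a0))])
    print(round(np.degrees(a)+3.05,1),A.inv().apply(d*1000).round(1))
```

```text
[0.45375043 0.16147069 0.20275901] [6.87118911e-01 7.26544862e-01 2.96394575e-04 2.79827819e-04]
0.185 12.631172660642633 [0.45079138 0.1586694  0.185     ]
0.188 13.793822489472575 [0.45132806 0.15870327 0.188     ]
0.191 14.960966985531513 [0.45192781 0.15874113 0.191     ]
22.4 [  0.    5.9 -21.7]
31.0 [  0.1  14.9 -42.4]
39.6 [  0.2  26.9 -61.4]
48.2 [  0.3  41.7 -78.4]
56.8 [  0.4  58.8 -93.1]
65.4 [   0.6   77.9 -105. ]
74.0 [   0.7   98.6 -113.9]
82.6 [   0.9  120.4 -119.6]
91.2 [   1.   142.8 -122. ]
99.8 [   1.2  165.3 -121. ]
108.4 [   1.4  187.4 -116.7]
117.0 [   1.5  208.6 -109.1]
```

Run:
```python
from h import *
s=imaging.snapshot("side");w=cloud(s); a=s["img"][190:320,270:430,::-1]; b=imaging.snapshot("wrist")["img"][:,:,::-1]
cv2.imwrite("pics/p5.png",np.hstack([cv2.resize(a,(400,325),interpolation=2),cv2.resize(b[120:380,160:480],(400,325))]))
for v in range(235,254,3): print(v,[(u,w[v,u].round(3).tolist()) for u in range(362,372,2) if w[v,u,2]>.1])
ok=np.isfinite(w[...,0]); F=w[210:290,320:350].reshape(-1,3); F=F[(F[:,2]>.165)&(F[:,2]<.2)&(F[:,0]<.57)]
print("flap slope",np.linalg.lstsq(np.c_[F[:,:2],np.ones(len(F))],F[:,2],rcond=None)[0])
```

```text
235 [(366, [0.452, 0.171, 0.194]), (368, [0.447, 0.168, 0.19])]
238 [(366, [0.451, 0.181, 0.195]), (368, [0.446, 0.178, 0.191])]
241 [(366, [0.451, 0.189, 0.194]), (368, [0.446, 0.187, 0.192])]
244 [(366, [0.45, 0.198, 0.195]), (368, [0.445, 0.196, 0.191])]
247 [(362, [0.459, 0.205, 0.19]), (364, [0.454, 0.207, 0.193]), (366, [0.45, 0.207, 0.194]), (368, [0.445, 0.205, 0.192])]
250 [(362, [0.458, 0.212, 0.188]), (364, [0.454, 0.212, 0.189]), (366, [0.449, 0.212, 0.189])]
253 []
flap slope [-0.23907903 -0.02550982  0.3089863 ]
```

View pics/p5.png

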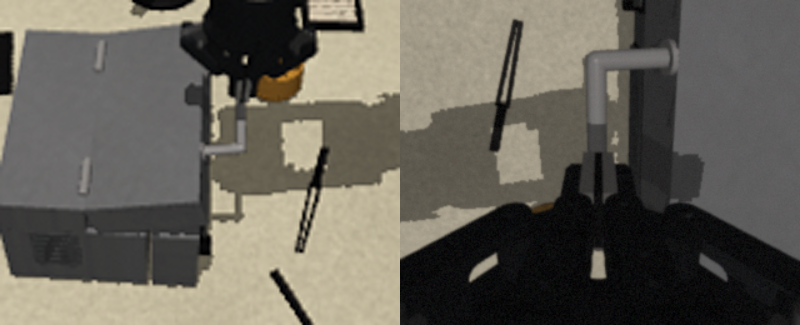

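Side view: the fingers are at (243,85), shut right above the bar. The wrist view shows the bar at (597,100) running under the closed fingertips. The grip was too high, so I'll open, shift −4 mm along tool y, go about 14 mm lower and close again.

Emit:
{"op": "move_arm", "data": {
  "rows": [
    [0,0,0,0,0,-12,0.7],
    [0,0,0,0,-4,-12,0.68],
    [0,0,0,0,-4,-12,0.68],
    [0,0,0,0,-4,0,0.68],
    [0,0,0,0,-4,14,0.68],
    [0,0,0,0,-4,14,0.68],
    [0,0,0,0,-4,14,0.68],
    [0,0,0,0,-4,14,1],
    [0,0,0,0,-4,14,1],
    [0,0,0,0,-4,14,1],
    [0,0,0,0,-4,14,1],
    [0,0,0,0,-4,14,1]
  ]
}}

```text
t: 3.3
tcp_pos: [0.4498, 0.1612, 0.1887]
tool_rot: [0.687, 0.727, 0.0, 0.0]
force: [0.5, -0.4, -0.8]
finger_gap: -0.002
gripper_force: 0.0
```

```bash
python3 -c "
from h import *
print(manip.tip_extent, readout.sense()['finger_gap'])"
```

```text
0.025 -0.0024894890795057975
```

Run:
```python
from h import *
s=imaging.snapshot("side");w=cloud(s); a=s["img"][190:320,270:430,::-1]; ws=imaging.snapshot("wrist"); b=ws["img"][:,:,::-1]; wc=cloud(ws)
cv2.imwrite("pics/p6.png",np.hstack([cv2.resize(a,(400,325),interpolation=2),cv2.resize(b[120:380,160:480],(400,325))]))
for v in range(235,254,6): print(v,[(u,w[v,u].round(3).tolist()) for u in range(362,372,2) if w[v,u,2]>.1])
for v in range(180,270,10): print("w",v,[(u,wc[v,u].round(3).tolist()) for u in range(308,330,4)])
```

```text
235 [(366, [0.452, 0.174, 0.198]), (368, [0.447, 0.17, 0.192])]
241 [(366, [0.451, 0.19, 0.195]), (368, [0.446, 0.187, 0.192])]
247 [(362, [0.459, 0.206, 0.191]), (364, [0.454, 0.206, 0.192]), (366, [0.45, 0.208, 0.196]), (368, [0.445, 0.204, 0.191])]
253 []
w 180 [(308, [0.436, 0.165, -0.0]), (312, [0.441, 0.165, 0.0]), (316, [0.445, 0.204, 0.191]), (320, [0.447, 0.205, 0.193]), (324, [0.449, 0.205, 0.193]), (328, [0.451, 0.205, 0.193])]
w 190 [(308, [nan, nan, nan]), (312, [0.441, 0.152, -0.001]), (316, [0.445, 0.199, 0.191]), (320, [0.447, 0.199, 0.192]), (324, [0.449, 0.2, 0.193]), (328, [0.451, 0.199, 0.192])]
w 200 [(308, [0.437, 0.139, -0.0]), (312, [0.442, 0.139, -0.001]), (316, [0.445, 0.193, 0.189]), (320, [0.447, 0.194, 0.193]), (324, [0.45, 0.194, 0.193]), (328, [0.452, 0.194, 0.192])]
w 210 [(308, [0.437, 0.126, -0.001]), (312, [0.442, 0.126, -0.001]), (316, [0.446, 0.187, 0.189]), (320, [0.448, 0.188, 0.192]), (324, [0.45, 0.189, 0.194]), (328, [0.452, 0.188, 0.192])]
w 220 [(308, [0.438, 0.112, -0.001]), (312, [0.443, 0.113, -0.001]), (316, [0.446, 0.182, 0.191]), (320, [0.448, 0.182, 0.192]), (324, [0.45, 0.183, 0.193]), (328, [0.452, 0.183, 0.193])]
w 230 [(308, [0.439, 0.099, -0.0]), (312, [0.444, 0.099, -0.0]), (316, [0.446, 0.176, 0.191]), (320, [0.448, 0.176, 0.192]), (324, [0.451, 0.177, 0.192]), (328, [0.453, 0.177, 0.192])]
w 240 [(308, [0.439, 0.085, -0.001]), (312, [0.444, 0.085, -0.0]), (316, [0.447, 0.169, 0.19]), (320, [0.449, 0.17, 0.192]), (324, [0.451, 0.171, 0.193]), (328, [0.453, 0.171, 0.192])]
w 250 [(308, [0.442, 0.172, 0.209]), (312, [0.444, 0.172, 0.209]), (316, [0.447, 0.172, 0.21]), (320, [0.449, 0.172, 0.209]), (324, [0.45, 0.173, 0.21]), (328, [0.452, 0.173, 0.21])]
w 260 [(308, [0.443, 0.172, 0.22]), (312, [0.445, 0.173, 0.221]), (316, [0.447, 0.173, 0.221]), (320, [0.448, 0.173, 0.221]), (324, [0.45, 0.173, 0.221]), (328, [0.452, 0.173, 0.22])]
```

View pics/p6.png

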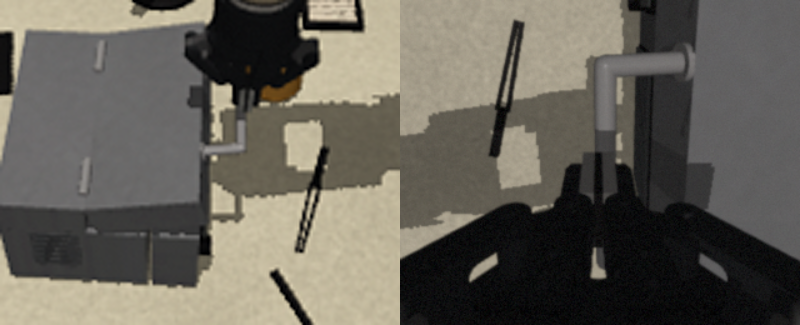

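Run:
```python
from h import *
ws=imaging.snapshot("wrist"); wc=cloud(ws); s=imaging.snapshot("side"); w=cloud(s)
M=cv2.Rodrigues(np.array(ws["rvec"],float))[0]; print("wrist cam",(-M.T@np.ravel(ws["tvec"])).round(3),"fwd",M[2].round(2),ws["fovy"])
p=readout.sense()["tcp_pos"]; f=200/np.tan(np.radians(ws["fovy"])/2)
for d in (0,.025):
  for sn,m in((ws,"wrist"),(s,"side")):
    q=cv2.projectPoints((p-[0,0,d])[None],np.array(sn["rvec"],float),np.array(sn["tvec"],float),np.array([[200/np.tan(np.radians(sn["fovy"])/2),0,sn["cx"]],[0,200/np.tan(np.radians(sn["fovy"])/2),sn["cy"]],[0,0,1]]),None)[0].ravel(); print(m,d,q.round(1))
for v in range(236,262,2): print(v," ".join("%d/%d/%d"%tuple((wc[v,u]*1000).round()) if wc[v,u,2]>.05 else "-" for u in range(298,346,4)))
b=ws["img"][200:300,260:380,::-1]; a=s["img"][205:265,335:407,::-1]
cv2.imwrite("pics/p7.png",np.hstack([cv2.resize(a,(400,333),interpolation=2),cv2.resize(b,(400,333),interpolation=2)])*1.6//1)
```

```text
wrist cam [0.444 0.234 0.338] fwd [ 0.02 -0.29 -0.96] 71.07009134130705
wrist 0 [320.6 251.9]
side 0 [366.9 232.9]
wrist 0.025 [320.3 235.3]
side 0.025 [366.2 238.6]
236 - - - - - 447/173/192 450/173/193 452/173/193 454/173/192 - - -
238 - - - - - 448/171/191 450/172/193 452/172/193 454/172/192 - - -
240 - - - - - 448/170/191 450/171/193 452/171/193 454/171/192 - - -
242 - - - 443/172/200 - 447/172/200 450/173/200 452/173/200 454/173/199 - - -
244 - - 441/173/203 443/173/203 445/172/202 447/172/202 450/172/202 452/173/204 454/173/203 - - -
246 - - 441/172/205 443/173/205 445/172/205 447/173/206 450/173/205 452/173/206 454/173/205 - - -
248 - - 441/172/207 443/172/207 445/173/207 447/173/208 449/173/207 452/173/207 454/173/207 - - -
250 437/168/202 439/168/201 441/172/209 443/172/210 445/173/210 447/173/210 449/173/210 451/173/210 453/173/210 456/169/202 458/169/201 -
252 437/169/205 439/168/204 442/172/212 444/173/212 445/173/213 447/172/212 449/173/213 451/173/213 453/173/212 456/169/204 458/169/204 460/170/205
254 437/168/206 439/168/206 442/172/214 444/172/214 446/172/213 447/173/215 449/173/215 451/173/214 453/173/214 456/169/206 458/169/206 460/169/206
256 438/168/209 440/168/208 442/173/217 444/173/217 446/172/216 447/173/217 449/172/216 451/173/216 453/173/217 456/169/208 458/169/208 460/169/208
258 438/168/211 440/168/210 442/172/218 444/172/218 446/172/217 447/173/219 449/173/218 451/173/219 453/173/219 456/169/211 458/169/210 460/169/210
260 438/167/211 440/168/212 442/172/220 444/172/220 446/173/220 447/173/220 449/173/221 451/173/220 453/173/221 456/169/212 458/169/212 460/169/212[ WARN:0@2.234] global loadsave.cpp:1063 imwrite_ Unsupported depth image for selected encoder is fallbacked to CV_8U.
```

View pics/p7.png

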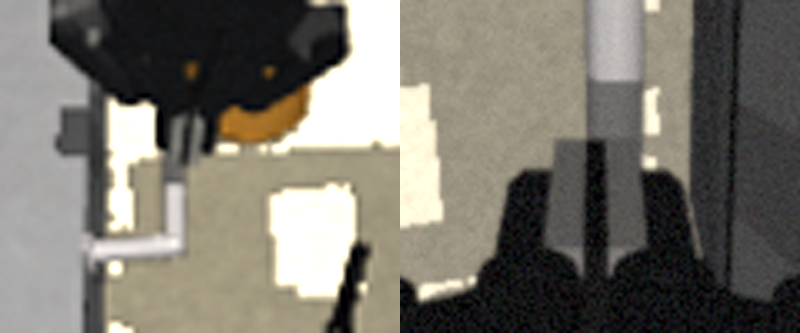

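The close-up shows the shut pads (wrist crop (597,200)) ending just above the bar at (615,120). Depth puts the pad tips at z≈0.199 and the bar top at z≈0.193. So the visible tips are about 10 mm above the reported TCP, and `tip_extent` doesn't match what I see. I'll trust the images: open, go 22 mm lower and close.

Emit:
{"op": "move_arm", "data": {
  "rows": [
    [0,0,0,0,2,-6,0.68],
    [0,0,0,0,2,-6,0.68],
    [0,0,0,0,2,-6,0.68],
    [0,0,0,0,2,8,0.68],
    [0,0,0,0,2,22,0.68],
    [0,0,0,0,2,22,0.68],
    [0,0,0,0,2,22,1],
    [0,0,0,0,2,22,1],
    [0,0,0,0,2,22,1],
    [0,0,0,0,2,22,1],
    [0,0,0,0,2,22,1]
  ]
}}

```text
t: 4.42
tcp_pos: [0.4533, 0.1614, 0.167]
tool_rot: [0.687, 0.727, 0.001, 0.001]
force: [3.3, -0.5, -2.9]
finger_gap: 0.103
gripper_force: 29.4
```

Gripped: the gap is about 9–10 mm at 29 N. Now I'll swing the hood up along the arc.

Emit:
{"op": "move_arm", "data": {
  "rows": [
    [0,0,0,0,3,-11,1],
    [0,0,0,0,6,-22,1],
    [0,0,0,0,10,-32,1],
    [0,0,0,0,15,-42,1],
    [0,0,0,0,21,-52,1],
    [0,0,0,0,27,-61,1],
    [0,0,0,0,34,-70,1],
    [0,0,0,0,42,-78,1],
    [0,0,0,0,50,-86,1],
    [0,0,0,0,59,-93,1],
    [0,0,0,0,68,-99,1],
    [0,0,0,0,78,-105,1]
  ]
}}

```text
t: 5.42
tcp_pos: [0.5244, 0.166, 0.271]
tool_rot: [0.687, 0.727, -0.004, -0.005]
force: [-6.4, 0.3, 4.9]
finger_gap: 0.103
gripper_force: 29.6
```

Emit:
{"op": "move_arm", "data": {
  "rows": [
    [0,0,0,0,10,-5,1],
    [0,0,0,0,21,-9,1],
    [0,0,0,0,31,-12,1],
    [0,0,0,0,42,-15,1],
    [0,0,0,0,54,-16,1],
    [0,0,0,0,65,-17,1],
    [0,0,0,0,76,-17,1],
    [0,0,0,0,87,-16,1],
    [0,0,0,0,98,-14,1],
    [0,0,0,0,109,-12,1],
    [0,0,0,0,115,-10,1],
    [0,0,0,0,115,-10,1]
  ]
}}

```text
t: 6.42
tcp_pos: [0.645, 0.1736, 0.2819]
tool_rot: [0.687, 0.727, 0.002, -0.001]
force: [1.1, 4.7, 3.3]
finger_gap: 0.101
gripper_force: 31.6
```

Run:
```python
from h import *
s=readout.sense(); print(s["force"],s["tcp_pos"],s["finger_gap"],s["q"])
a=imaging.snapshot("side")["img"][:,:,::-1];b=imaging.snapshot("scene")["img"][80:280,200:520,::-1]
cv2.imwrite("pics/p8.png",np.hstack([cv2.resize(a[120:340,220:440],(400,400)),cv2.resize(b,(400,400))]))
```

```text
[1.06631534 4.6625239  3.27277551] [0.64498617 0.17360159 0.28193249] 0.10110476196347744 [0.09463192 0.5343543  1.25021277 0.00296484 1.35549199 0.03794682]
```

View pics/p8.png

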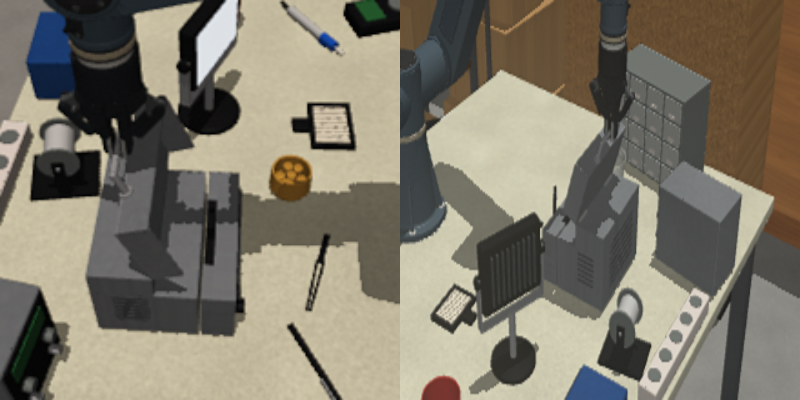

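The hood stands open, leaning back (side crop (150,210)), and the slot with the black tab is exposed at (210,235). I'll release, rise and measure the tab.

Emit:
{"op": "move_arm", "data": {
  "rows": [
    [0,0,0,0,0,0,0.65],
    [0,0,0,0,0,0,0.65],
    [0,0,0,0,0,0,0.65],
    [0,0,0,0,0,0,0.65],
    [0,0,0,0,0,-30,0.65],
    [0,0,0,0,0,-60,0.65],
    [0,0,0,0,0,-80,0.65],
    [0,0,0,0,-40,-80,0.6],
    [0,0,0,0,-80,-80,0.6],
    [0,0,0,0,-120,-80,0.6],
    [0,0,0,0,-120,-80,0.6],
    [0,0,0,0,-120,-80,0.6]
  ]
}}

```text
t: 7.52
tcp_pos: [0.5214, 0.165, 0.3612]
tool_rot: [0.687, 0.727, -0.001, -0.001]
force: [0.3, 0.0, 0.6]
finger_gap: 0.402
gripper_force: 0.0
```

Run:
```python
from h import *
for n in("side","wrist"):
    s=imaging.snapshot(n); w=cloud(s); P=w.reshape(-1,3); c=s["img"].reshape(-1,3)
    m=(abs(P[:,0]-.527)<.03)&(abs(P[:,1]-.163)<.05)&(P[:,2]>.120)&(P[:,2]<.16)
    Q=P[m]; print(n,len(Q),Q.min(0).round(4),Q.max(0).round(4),np.median(Q,0).round(4))
    T=Q[Q[:,2]>.141]; 
    if len(T)>5: print(" top",len(T),cv2.minAreaRect((T[:,:2]*1000).astype(np.float32)),T[:,2].mean())
    H=P[(P[:,2]>.2)&(P[:,2]<.31)&(P[:,0]>.57)&(P[:,0]<.7)&(P[:,1]>.05)&(P[:,1]<.29)]; 
    B=H[H[:,2]>.27]; print(" hood",len(H),len(B) and B.mean(0).round(3),len(B) and B[:,2].max())
print(readout.sense()["tcp_pos"])
```

```text
side 60 [0.5094 0.1172 0.1204] [0.5327 0.179  0.1509] [0.5271 0.171  0.1468]
 top 44 ((527.638916015625, 163.02804565429688), (7.833621025085449, 31.666370391845703), 6.510666370391846) 0.14727194496624213
 hood 2011 [0.616 0.179 0.28 ] 0.30998193058804213
wrist 187 [0.5216 0.1486 0.1202] [0.5325 0.1788 0.1484] [0.5272 0.1667 0.1462]
 top 164 ((527.080322265625, 163.60960388183594), (9.265972137451172, 29.889162063598633), 3.617896318435669) 0.14623010115246035
 hood 13653 [0.616 0.189 0.283] 0.3095628770114906
[0.52528441 0.16514042 0.36194742]
```

```bash
python3 -c "
from h import *
goto([.5295,.1635,.135],3.6)"
```

```text
turn [ 0.1  0.  -0.4] shift [ -1.8   3.6 227. ] t 7.62 tcp [0.5253 0.1651 0.3619]
```

Emit:
{"op": "move_arm", "data": {
  "rows": [
    [0,0,0,-2,4,40,0.6],
    [0,0,0,-2,4,80,0.6],
    [0,0,0,-2,4,120,0.6],
    [0,0,0,-2,4,155,0.6],
    [0,0,0,-2,4,185,0.6],
    [0,0,0,-2,4,210,0.6],
    [0,0,0,-2,4,227,0.6],
    [0,0,0,-2,4,227,0.6],
    [0,0,0,-2,4,227,0.6]
  ]
}}

```text
t: 8.37
tcp_pos: [0.5298, 0.1634, 0.1332]
tool_rot: [0.687, 0.726, -0.001, -0.0]
force: [-0.3, 0.2, 0.3]
finger_gap: 0.401
gripper_force: 0.0
```

Run:
```python
from h import *
s=imaging.snapshot("wrist"); w=cloud(s); a=s["img"][:,:,::-1]; sd=imaging.snapshot("side")["img"][190:280,270:400,::-1]
cv2.imwrite("pics/p9.png",np.hstack([cv2.resize(a[140:360,190:450],(400,338),interpolation=2),cv2.resize(sd,(400,338),interpolation=2)]))
P=w.reshape(-1,3); t=readout.sense(); print(t["tcp_pos"],t["force"])
# pad fronts : y within 9-14mm of tcp, finger region above tab
m=(abs(P[:,1]-t["tcp_pos"][1]-.011)<.003)&(P[:,2]>.12)&(P[:,2]<.19)&(abs(P[:,0]-t["tcp_pos"][0])<.045)&(abs(P[:,0]-.527)>.009)
Q=P[m]
for sgn,n in((-1,"front"),(1,"rear")):
    q=Q[sgn*(Q[:,0]-.528)>0]; print(n,len(q),len(q) and (q.min(0).round(3),q.max(0).round(3)))
```

```text
[0.53065086 0.16363394 0.13523842] [0.18570095 0.22854919 0.58872649]
front 1000 (array([0.486, 0.172, 0.142]), array([0.511, 0.177, 0.19 ]))
rear 1383 (array([0.545, 0.172, 0.142]), array([0.571, 0.178, 0.19 ]))
```

View pics/p9.png

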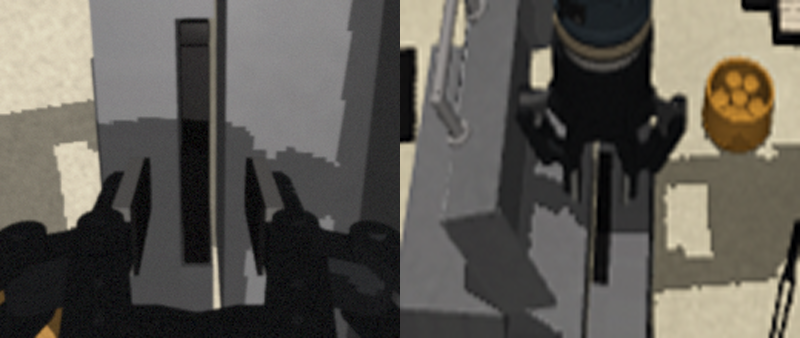

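The wrist view shows the fingers at (140,215) and (258,215), centred on the dark slot and tab at (195,200). Tips are at z≈0.142 with inner edges at 0.511 and 0.545, and the tab is at 0.527. I'll descend 24 mm and grip.

Emit:
{"op": "move_arm", "data": {
  "rows": [
    [0,0,0,0,-1,12,0.6],
    [0,0,0,0,-1,23,0.6],
    [0,0,0,0,-1,23,0.6],
    [0,0,0,0,-1,23,1],
    [0,0,0,0,-1,23,1],
    [0,0,0,0,-1,23,1],
    [0,0,0,0,-1,23,1],
    [0,0,0,0,-1,23,1],
    [0,0,0,0,-1,23,1]
  ],
  "squeeze": 60
}}

```text
t: 9.22
tcp_pos: [0.5283, 0.1636, 0.1121]
tool_rot: [0.687, 0.727, 0.001, 0.001]
force: [0.5, 0.6, 4.4]
finger_gap: 0.107
gripper_force: 59.3
```

Emit:
{"op": "move_arm", "data": {
  "rows": [
    [0,0,0,0,0,-5,1],
    [0,0,0,0,0,-10,1],
    [0,0,0,0,0,-15,1],
    [0,0,0,0,0,-20,1],
    [0,0,0,0,0,-25,1],
    [0,0,0,0,0,-30,1]
  ]
}}

```text
t: 9.72
tcp_pos: [0.5274, 0.1635, 0.1418]
tool_rot: [0.687, 0.726, -0.0, -0.0]
force: [0.3, 0.2, -1.1]
finger_gap: 0.105
gripper_force: 58.6
```

Emit:
{"op": "move_arm", "data": {
  "rows": [
    [0,0,0,0,0,-12,1],
    [0,0,0,0,0,-25,1],
    [0,0,0,0,0,-40,1],
    [0,0,0,0,0,-55,1],
    [0,0,0,0,0,-70,1],
    [0,0,0,0,0,-85,1],
    [0,0,0,0,0,-100,1],
    [0,0,0,0,0,-110,1],
    [0,0,0,0,0,-115,1],
    [0,0,0,0,0,-115,1],
    [0,0,0,0,0,-115,1],
    [0,0,0,0,0,-115,1]
  ]
}}

```text
t: 10.72
tcp_pos: [0.5268, 0.1634, 0.2554]
tool_rot: [0.687, 0.726, -0.001, -0.001]
force: [0.4, -0.6, -1.4]
finger_gap: 0.104
gripper_force: 58.8
```

Run:
```python
from h import *
w=cloud(imaging.snapshot("side")); P=w.reshape(-1,3); t=readout.sense()["tcp_pos"]
m=(abs(P[:,0]-t[0])<.03)&(abs(P[:,1]-t[1])<.08)&(P[:,2]>.165)&(P[:,2]<.262); Q=P[m]; print(len(Q),Q.min(0).round(3),Q.max(0).round(3),t)
E2=Q[(abs(Q[:,1]-t[1])>.03)&(Q[:,2]>.235)]; print(len(E2),E2.mean(0) if len(E2) else 0, E2.max(0))
# target: filter mid .08 before lamp face, mid z .195; tcp-to-origin: filter lifted with tcp
n=np.array([-.937,.35,0]); mid=np.array([.5537,-.1746,.195])+.08*n; print("mid",mid)
X=R.from_euler('z',3.6,degrees=True).apply([1,0,0])
off=np.array([.5271,.1635,.075])-np.array([.5283,.1636,.1121]) # filter mid minus tcp at grasp
off2=R.from_euler('z',-24.1,degrees=True).apply(off); print("tcp target",mid-off2)
goto(mid-off2,-20.5); goto([.45,.10,.26],0)
```

```text
217 [0.516 0.11  0.181] [0.533 0.219 0.262] [0.52682706 0.16341308 0.2552499 ]
94 [0.52379575 0.19454336 0.25502668] [0.53342168 0.21927557 0.26173853]
mid [ 0.47874 -0.1466   0.195  ]
tcp target [ 0.47987623 -0.14699871  0.2321    ]
turn [-0.1  0.  23.7] shift [-307.3  -64.1   23.3] t 10.77 tcp [0.5268 0.1634 0.2552]
turn [-0.1  0.   3.2] shift [-59.  -80.2  -4.5] t 10.77 tcp [0.5268 0.1634 0.2552]
```

Emit:
{"op": "move_arm", "data": {
  "rows": [
    [0,0,0,0,-15,0,1],
    [0,0,0,-5,-35,0,1],
    [0,0,0,-15,-55,0,1],
    [0,0,3,-35,-70,0,1],
    [0,0,6,-60,-70,0,1],
    [0,0,9,-85,-70,0,1],
    [0,0,12,-115,-70,0,1],
    [0,0,15,-145,-70,0,1],
    [0,0,18,-175,-70,0,1],
    [0,0,21,-205,-70,0,1],
    [0,0,24,-230,-70,0,1],
    [0,0,24,-250,-70,5,1]
  ]
}}

```text
t: 11.77
tcp_pos: [0.472, -0.0923, 0.2513]
tool_rot: [0.824, 0.566, 0.0, 0.001]
force: [0.1, -0.4, -1.5]
finger_gap: 0.108
gripper_force: 58.8
```

```bash
python3 -c "
from h import *
goto([.4799,-.147,.2321],-20.5)"
```

```text
turn [ 0.1  0.  -0.5] shift [-48.3  26.9  19.3] t 11.77 tcp [ 0.472  -0.0923  0.2513]
```

Emit:
{"op": "move_arm", "data": {
  "rows": [
    [0,0,0,-15,5,4,1],
    [0,0,0,-30,12,10,1],
    [0,0,0,-42,20,15,1],
    [0,0,0,-47,25,18,1],
    [0,0,0,-48,27,19,1],
    [0,0,0,-48,27,19,1],
    [0,0,0,-48,27,19,1],
    [0,0,0,-48,27,19,1],
    [0,0,0,-48,27,19,1],
    [0,0,0,-48,27,19,1]
  ]
}}

```text
t: 12.6
tcp_pos: [0.4798, -0.1438, 0.2326]
tool_rot: [0.823, 0.568, 0.0, 0.0]
force: [0.4, -0.3, -0.1]
finger_gap: 0.105
gripper_force: 58.8
```

Run:
```python
from h import *
goto([.4799,-.147,.2321],-20.5)
S=imaging.snapshot("side"); w=cloud(S); P=w.reshape(-1,3); n=np.array([-.937,.35,0]); t=np.array([.35,.937,0]); c=np.array([.5537,-.1746,.195])
L=np.stack([(P-c)@n,(P-c)@t,P[:,2]-.195],1)
F=L[(L[:,0]>.045)&(L[:,0]<.12)&(abs(L[:,1])<.09)&(L[:,2]>-.06)&(L[:,2]<.052)]
print("filter",len(F),F.min(0).round(3),F.max(0).round(3)); 
E=F[(F[:,2]>.025)&(abs(F[:,1])>.02)]; print("top edge slope",len(E),np.polyfit(E[:,1],E[:,0],1),E.min(0).round(3),E.max(0).round(3))
G=L[(abs(L[:,0])<.02)&(abs(L[:,1])<.1)&(L[:,2]>-.07)&(L[:,2]<.07)]; print("lamp",G.min(0).round(3),G.max(0).round(3),np.median(G,0).round(3))
H=P[(P[:,2]>.2)&(P[:,2]<.33)&(P[:,0]>.5)&(P[:,0]<.75)&(P[:,1]>.05)&(P[:,1]<.29)]; print("hood",len(H),H.mean(0).round(3),H.max(0).round(3)); B=H[H[:,2]>.295]; print(B.mean(0))
b=imaging.snapshot("scene")["img"][80:280,200:440,::-1]
cv2.imwrite("pics/p10.png",np.hstack([cv2.resize(S["img"][100:320,240:460,::-1],(400,400)),cv2.resize(b,(400,400))]))
```

```text
turn [ 0.   0.  -0.3] shift [-3.   1.2  0.5] t 12.6 tcp [ 0.4798 -0.1438  0.2326]
filter 371 [ 0.072 -0.054 -0.04 ] [0.092 0.06  0.052]
top edge slope 73 [-0.0506319   0.08482926] [ 0.076 -0.049  0.025] [0.088 0.06  0.043]
lamp [-0.02  -0.095 -0.069] [0.002 0.1   0.068] [-0.001  0.031  0.017]
hood 2067 [0.613 0.187 0.266] [0.651 0.281 0.312]
[0.64261875 0.17750394 0.30698102]
```

View pics/p10.png

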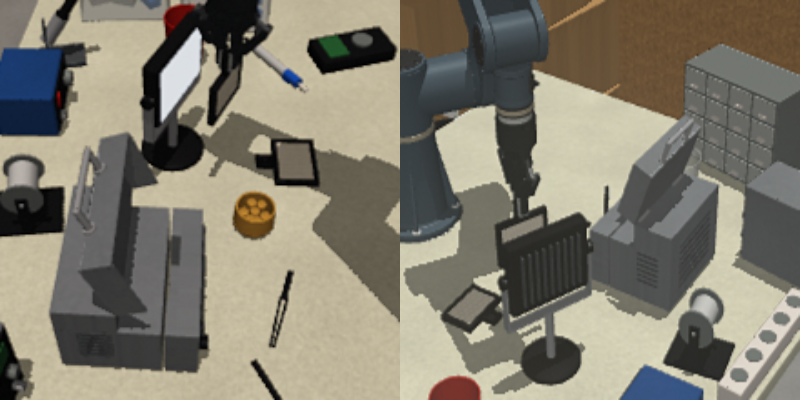

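The side crop shows the filter upright and parallel to the lit face at (225,95). The hood stands open at (115,215), and the spare filter and pot look undisturbed. The filter measures about 80 mm from the face, centred within about 3 mm. I'll let it settle and hand in.

Emit:
{"op": "move_arm", "data": {
  "rows": [
    [0,0,0,-3,0,0,1],
    [0,0,0,-3,0,0,1],
    [0,0,0,-3,0,0,1],
    [0,0,0,-3,0,0,1],
    [0,0,0,-3,0,0,1],
    [0,0,0,-3,0,0,1],
    [0,0,0,-3,0,0,1],
    [0,0,0,-3,0,0,1]
  ]
}}

```text
t: 13.37
tcp_pos: [0.4787, -0.1472, 0.2323]
tool_rot: [0.823, 0.568, 0.0, 0.0]
force: [0.6, -0.1, -0.6]
finger_gap: 0.105
gripper_force: 58.8
```

```bash
python3 -c "
from h import *
print(abs(readout.sense()['qd']).max()); print(order.sign_off())"
```

```text
0.0022807017078586363
the job is handed in; nothing more can be done
None
```

The job is handed in at about 13 s (no verdict came back): the hood stands open, and the gripper holds the filter upright and steady, about 80 mm in front of the lit face, centred and within about 3° of square.

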